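# Nest three divider blocks into an open-fronted case tray

## Robot

A 6-joint arm with a two-finger parallel gripper is mounted at the origin on the work surface. World frame = base frame: x ahead of the robot, y to its left, z up, the work surface at z = 0. Lengths are in m, angles in rad, forces in N, time in s.
With the tool pointing down it reaches from about 0.25 to 0.725 m from the base axis. Payload 4 kg.
Tool frame: the origin (TCP) lies on the centre line of the jaws, within the pads' length; the fingertips stand 8 mm ahead of it and the grasp point (between the pads) lies 11 mm behind it; z points along the fingers, y is the direction in which the jaws open and shut (so a half turn about z gives the same grasp; the last joint's range is limited). The gripper opens to 85 mm and grips with 20 to 120 N. Pads are 22 mm wide; open, the fingers measure 114 mm over their backs; the gripper's body (76 mm by 85 mm) begins 54 mm behind the grasp point. The pads swing forward as they close: fully open they stand 13 mm farther back than shut.
Start: joints at [-1.134, 0.241, 0.005, 1.335, 0, 1.571], TCP at [0.212, -0.453, 0.239] pointing down, gripper open.
Joint ranges: [-2.72, 2.72], [-1.05, 1.87], [-1.09, 1.28], [-1.99, 2.15], [-1.42, 1.44], [-3.14, 3.14]. Speed limits (rad/s): [2.79, 2.79, 3.14, 3.14, 3.14, 3.14].

## Interface

Orientations are given as a rotation vector (axis times angle).
In Python, from bench import arm, fingers, kinematics, capture, calibration, job, nets, sensors gives the robot as it stands. Calls block until the motion is done:
- arm.reach(position, orientation): joint-space move of the TCP to a pose.
- arm.move_linear(position, orientation=None, velocity=0.15, contact_N=None): straight line of the TCP; orientation=None keeps the orientation; velocity is the mean speed in m/s. With contact_N (N) it stops when the force on the tool has changed by that much, and returns True; else False.
- arm.movej(angles): joint-space move.
- fingers.set_gripper(opening, newtons=None): finger opening in m; newtons is the grip in N (None keeps the last); returns when the fingers have stopped.
- arm.sleep(seconds).
- kinematics.solve_ik(position, orientation): joint angles nearest the present ones, or None.
- capture(name): name is "side" or "top" or "wrist"; returns (picture, depth): 480x640x3 uint8, red, green, blue; 480x640 float32, m along the optical axis (not along the pixel's ray), 0 where there is no reading.
- calibration(name): a dict with "vfov" (degrees; the focal length in pixels is half the picture's height over the tangent of half this angle, whatever the lens; pixels are square), "cx", "cy" (the principal point, pixels), "position" and "rotation" of the camera in the world. Camera axes: x right, y down, z forward; pixel columns grow to the right and rows downward; lengths in m; the calibration is good to about 2 mm. A picture is of the moment at which its call begins: read the wrist's pose just before it. calibration takes no time and is no camera call; for the wrist camera it gives the pose at the moment of the call.
A pose or a line that the arm cannot do raises arm.PlanningError and nothing moves.
- job.job_done(): hands the job in, once; it reports no verdict.
Trained networks look in the newest picture that a camera, given by its name, has taken for a name from the list of things; names that differ only in an ending like _2 or _b are one class to them, and where a whole thing is asked for, a point or a joint stands for the part that bears it (a point fixed in the world has none). Each returns a list of dicts, best first, with "conf" (0 to 1); they miss things now and then, are a little off and sometimes report something else, mostly with a low value. They report only what shows in the picture. A call takes as long as a camera call. They do not tell look-alikes from the thing itself.
- nets.search_frame(target, camera): "uv" ([column, row] in pixels, amid what is visible of it).
- nets.place_of(target, camera): "uv" ([column, row] in pixels: a listed point, or the origin of a listed thing).
Readings, each from a call of its own:
- sensors.read_t(): time.
- sensors.read_q(): joint angles.
- sensors.read_joint_velocities(): joint speeds.
- sensors.read_effort(): joint torques, N m.
- sensors.read_tcp_pos(): TCP position.
- sensors.read_eef_rot(): TCP orientation.
- sensors.read_force(): force on the tool from outside, world axes, zero at the start.
- sensors.read_torque(): the same for the moment, N m.
- sensors.read_gripper_width(): finger opening in m.
Only numpy, scipy, OpenCV 4.12 (cv2) and the standard library are available. Lean on these libraries where they do the work, as an engineer would, in place of code of your own. Each camera call takes 0.05 s, during which the arm holds its last target.

## Task

Nest the three loose dark-wood divider blocks in the black open-fronted tray: the U-shaped bridge against the back wall, the tongue block plugged into the bridge's notch, and the small key block in the tongue block's front recess, all pushed fully home so that the front is flush. Slide them in flat along the bench, without lifting or tipping them, and leave the other things on the bench where they are.

Things in the scene. Friction and masses are not known exactly. Their poses are not given: they have to be found in the camera images.
- tray: Black U-shaped tray fence fixed on the bench, no floor of its own. Walls 20 mm thick, 22 mm high, open towards the robot, roughly. Origin: middle of the open front at bench level, in line with the side walls' front ends (rounded, 10 mm radius, as lead-in); x into the tray, y left, z up. Interior 130 mm wide (y -65 to 65), 90 mm deep (x 0 to 90); outside 170 x 110 mm.
- bridge_c (a point): Centre (of its bounding box, 10 mm above the bench) of the bridge: dark-wood flat U, 127 (y) x 60 (x) x 20 mm thick, about 0.12 kg. x points to its closed side, which enters the tray first. Bar x 8 to 30, outer corners rounded 8 mm; legs 22 mm wide, x -30 to 8; notch 83 mm wide, 38 deep, open to -x. Home: centre 60 mm inside the tray's front, on its midline, x along the tray's.
- tongue_c (a point): Centre (of its bounding box, 10 mm above the bench) of the tongue block: dark-wood flat T, 127 (y) x 66 (x) x 20 mm thick, about 0.14 kg. x points along the tongue, which enters first. Crossbar x -33 to -3; tongue 80 mm wide, x -3 to 33, tip corners rounded 8 mm; recess right through in the front, 60 mm wide, x -33 to 3, open to -x. Home: centre 33 mm inside the tray's front.
- key_c (a point): Centre (10 mm above the bench) of the key: plain dark-wood block 36 (x) x 57 (y) x 20 mm thick, vertical corners rounded 6 mm, about 0.06 kg. It fits the tongue block's recess either way round (half a turn). Home: centre 18 mm inside the tray's front, on its midline.
- glue: Bystander: white glue bottle, 50 mm diameter, 120 mm tall; origin at the centre of its foot.
- caster: Bystander: swivel-less caster standing on its steel plate (60 x 50 mm), wheel up, 71 mm tall; origin at the centre of its underside.
- offcut: Bystander: plain dark-wood offcut, 100 (x) x 40 x 20 mm, not part of the set; origin at the centre of its underside.
- tape: Bystander: empty-cored roll of paper tape, 90 mm diameter, 24 mm high, lying flat; origin at the centre of its underside.
- corner: Bystander: three-sided steel case corner, 36 mm, 36 mm high; origin at the centre of its underside.
- rivets: Bystander: clear jar with a steel lid, 48 mm diameter, 55 mm tall; origin at the centre of its underside.
- driver: Bystander: screwdriver, 190 mm long, lying on the robot's right; x along it towards the tip.
Things that resemble listed ones, but are neither listed nor needed, are in the scene too. What is shaped like the part that bears key_c but orange is not meant.

How it is judged:
At the end, for the whole second after the job is handed in: Bridge, tongue block and key lie flat on the bench, nested in the tray: each block's centre within 3.5 mm of its home depth (60, 33 and 18 mm behind the tray's front) and within 4.5 mm of the tray's centre line, turned less than 0.06 rad from it (x of bridge_c in the frame of tray between 0.0565 and 0.0635 m and y of bridge_c in the frame of tray between -0.0045 and 0.0045 m and angle between the x axis of each of bridge_c, tongue_c, key_c and the x axis of tray, either way round below 0.06 rad and height (world z) of each of bridge_c, tongue_c, key_c below 0.014 m and angle between each of bridge_c, tongue_c, key_c's own z axis and vertical below 0.06 rad and x of tongue_c in the frame of tray between 0.0295 and 0.0365 m and y of tongue_c in the frame of tray between -0.0045 and 0.0045 m and x of key_c in the frame of tray between 0.0145 and 0.0215 m and y of key_c in the frame of tray between -0.0045 and 0.0045 m); the robot touches nothing.
It fails at once if a block is lifted off the bench (its centre more than 12 mm above its resting height) or tipped by more than 0.35 rad (height (world z) of any of bridge_c, tongue_c, key_c above 0.022 m or angle between any of bridge_c, tongue_c, key_c's own z axis and vertical above 0.35 rad).
It fails at once if a bystander is shifted by more than 20 mm (distance of any of glue, caster, offcut, tape, corner, rivets, driver from where it was at the start of the episode above 0.02 m).
It also fails if it takes over 72 s, if anything falls off the work surface, if the arm or the gripper's body presses on something with over 40 N, if the wrist force passes 120 N, or if a joint passes its speed limit or range.

## Working session

There is one attempt and no reset: what is moved stays moved. The work goes in short steps, each a Python script; the robot and the scene stay as the last script left them, time stands still between calls to the robot, and variables do not carry over. Pictures are saved under pics/ and viewed, and the job is handed in when it is done.

```bash
ls; mkdir -p pics; python3 - <<'E'
from bench import arm,fingers,kinematics,capture,calibration,job,nets,sensors
import cv2,numpy as np
for n in ("top","side","wrist"):
    p,d=capture(n); cv2.imwrite(f"pics/{n}0.png",p[:,:,::-1]); np.save(f"pics/{n}0d.npy",d)
    c=calibration(n); print(n,{k:np.round(v,4).tolist() for k,v in c.items()})
    if n!='wrist':
        for t in ["tray","bridge_c","tongue_c","key_c","glue","caster","offcut","tape","corner","rivets","driver"]:
            print(t,[(np.round(r["uv"]).tolist(),round(r["conf"],2)) for r in nets.place_of(t,n)][:4])
print(sensors.read_t(),sensors.read_eef_rot(),sensors.read_tcp_pos())
E
```

```text
pics
top {'vfov': 57.3653, 'cx': 316.5035, 'cy': 236.8433, 'position': [0.3435, 0.0017, 1.0142], 'rotation': [-2.1323, 2.133, -0.1639]}
tray []
bridge_c [([432.0, 252.0], 0.76), ([138.0, 204.0], 0.39), ([218.0, 242.0], 0.38)]
tongue_c [([217.0, 242.0], 0.83), ([388.0, 297.0], 0.57), ([218.0, 170.0], 0.38)]
key_c [([333.0, 266.0], 0.58)]
glue [([219.0, 239.0], 0.26)]
caster [([218.0, 166.0], 0.59)]
offcut [([506.0, 200.0], 0.61)]
tape []
corner [([261.0, 306.0], 0.6)]
rivets [([389.0, 297.0], 0.62)]
driver [([511.0, 321.0], 0.79)]
side {'vfov': 52.3346, 'cx': 315.2856, 'cy': 240.1139, 'position': [0.2665, 1.1319, 0.8056], 'rotation': [-0.2662, 2.6673, -1.446]}
tray [([272.0, 250.0], 0.56)]
bridge_c [([333.0, 208.0], 0.74)]
tongue_c [([296.0, 309.0], 0.57)]
key_c [([336.0, 249.0], 0.64), ([321.0, 272.0], 0.62)]
glue [([279.0, 207.0], 0.59), ([335.0, 212.0], 0.38)]
caster [([223.0, 305.0], 0.69)]
offcut [([233.0, 365.0], 0.55)]
tape [([237.0, 364.0], 0.74)]
corner [([361.0, 289.0], 0.67)]
rivets [([362.0, 234.0], 0.88), ([274.0, 254.0], 0.37)]
driver [([393.0, 191.0], 0.5)]
wrist {'vfov': 69.9351, 'cx': 316.7423, 'cy': 238.4457, 'position': [0.2877, -0.4175, 0.3738], 'rotation': [2.4049, -1.5289, -0.2557]}
1.25 [-3.06694111e+00 -6.80673593e-01  2.96076556e-05] [ 0.2115145  -0.45304826  0.23929949]
```

View pics/top0.png

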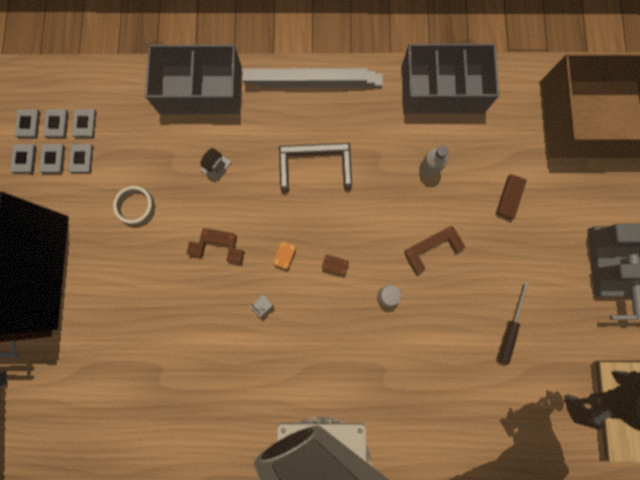

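View pics/side0.png

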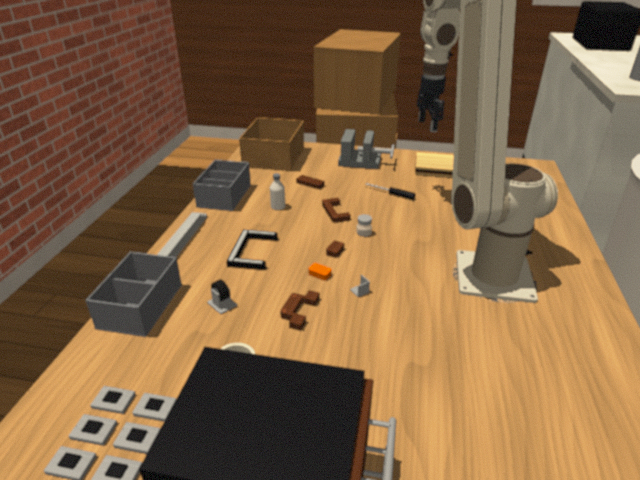

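The top view shows the tray at about (316,168), the bridge at (436,250), the tongue at (217,245) and the dark key at (336,265). The orange look-alike is at (285,256), the glue at (435,160), the rivets at (389,297), the corner at (262,306) and the caster at (214,162). Next I'll fit the models to the wood mask.

```bash
cat > h.py <<'E'
import cv2,numpy as np
from scipy.optimize import minimize
from scipy.spatial.transform import Rotation as R
def rotm(c):
    r=np.array(c['rotation'],float); return r if r.shape==(3,3) else R.from_rotvec(r).as_matrix()
def proj(P,c,s=1):
    f=240/np.tan(np.radians(c['vfov'])/2)
    q=(np.asarray(P)-np.array(c['position']))@rotm(c)
    return np.c_[c['cx']+f*q[:,0]/q[:,2],c['cy']+f*q[:,1]/q[:,2]]
def ray(uv,c,z):
    f=240/np.tan(np.radians(c['vfov'])/2)
    d=rotm(c)@np.array([(uv[0]-c['cx'])/f,(uv[1]-c['cy'])/f,1]); p=np.array(c['position'])
    return p+d*(z-p[2])/d[2]
B=np.array([[30,-63.5],[30,63.5],[-30,63.5],[-30,41.5],[8,41.5],[8,-41.5],[-30,-41.5],[-30,-63.5]])/1e3
T=np.array([[33,-40],[33,40],[-3,40],[-3,63.5],[-33,63.5],[-33,30],[3,30],[3,-30],[-33,-30],[-33,-63.5],[-3,-63.5],[-3,-40]])/1e3
K=np.array([[18,-28.5],[18,28.5],[-18,28.5],[-18,-28.5]])/1e3
Y=np.array([[0,65],[90,65],[90,-65],[0,-65],[0,-85],[110,-85],[110,85],[0,85]])/1e3
def rounded(p,idx,r):
    out=[];n=len(p)
    for i in range(n):
        if i in idx:
            a=p[i-1]-p[i];b=p[(i+1)%n]-p[i];a/=np.linalg.norm(a);b/=np.linalg.norm(b)
            c=p[i]+r*(a+b)
            for t in np.linspace(0,np.pi/2,6): out.append(c-r*(b*np.cos(t)+a*np.sin(t)))
        else: out.append(p[i])
    return np.array(out)
B=rounded(B,[0,1],.008);T=rounded(T,[0,1],.008);K=rounded(K,[0,1,2,3],.006);Y=rounded(Y,[0,3,4,7],.0099)
def place(m,x,y,a,z):
    c,s=np.cos(a),np.sin(a); q=m@np.array([[c,s],[-s,c]])+[x,y]; return np.c_[q,np.full(len(q),z)]
def render(m,p,h,c,roi,S):
    x0,y0,x1,y1=roi; im=np.zeros(((y1-y0)*S,(x1-x0)*S),np.uint8)
    lay=[proj(place(m,*p,z),c) for z in (0,h)]
    px=[(( (l-[x0,y0]+.5)*S-.5)*16).round().astype(np.int32) for l in lay]
    for l in px: cv2.fillPoly(im,[l],255,shift=4)
    n=len(m)
    for i in range(n):
        j=(i+1)%n; q=np.array([px[0][i],px[0][j],px[1][j],px[1][i]]); cv2.fillConvexPoly(im,q,255,shift=4)
    return cv2.resize(im,(x1-x0,y1-y0),interpolation=cv2.INTER_AREA)/255.
def fit(mask,m,p0,h,c,S=4,pad=14):
    u=proj(place(m,*p0,h/2),c); x0,y0=np.maximum(u.min(0)-pad,0).astype(int);x1,y1=np.minimum(u.max(0)+pad,[640,480]).astype(int)
    t=mask[y0:y1,x0:x1].astype(float)
    def cost(v):
        r=render(m,(v[0],v[1],v[2]),h,c,(x0,y0,x1,y1),S); return np.abs(r-t).sum()/max(t.sum(),1)
    best=None
    for d in (.012,.004,.0015):
        s=np.array([[0,0,0],[d,0,0],[0,d,0],[0,0,d*12]])+p0
        r=minimize(cost,p0,method='Nelder-Mead',options=dict(initial_simplex=s,xatol=1e-4,fatol=1e-4)); p0=r.x
    return r.x,r.fun
def wood(p):
    hsv=cv2.cvtColor(p,cv2.COLOR_RGB2HSV).astype(int)
    return hsv
E
python3 - <<'E'
from h import *
from bench import calibration
c=calibration('top')
for n,uv in dict(tray=(316,150),bridge=(436,250),tongue=(217,245),key=(336,265),orange=(285,256),glue=(432,178),rivets=(389,300),corner=(262,308),caster=(214,165),trayL=(286,190),trayR=(347,188)).items(): print(n,ray(uv,c,.015).round(3))
im=cv2.imread('pics/top0.png')
hsv=cv2.cvtColor(im,cv2.COLOR_BGR2HSV)
for uv in [(436,243),(220,238),(336,262),(285,252),(300,230),(400,215),(284,170),(315,148),(227,250),(440,258)]: print(uv,im[uv[1],uv[0]],hsv[uv[1],uv[0]])
crop=im[130:320,180:480]; cv2.imwrite('pics/crop.png',cv2.resize(crop,None,fx=2.6,fy=2.6,interpolation=cv2.INTER_CUBIC))
E
```

```text
tray [0.717 0.012 0.015]
bridge [ 0.476 -0.263  0.015]
tongue [0.488 0.24  0.015]
key [ 0.442 -0.034  0.015]
orange [0.463 0.083 0.015]
glue [ 0.647 -0.261  0.015]
rivets [ 0.363 -0.153  0.015]
corner [0.345 0.133 0.015]
caster [0.681 0.254 0.015]
trayL [0.619 0.082 0.015]
trayR [ 0.623 -0.061  0.015]
(436, 243) [ 41  63 101] [ 11 151 101]
(220, 238) [40 63 97] [ 12 150  97]
(336, 262) [39 64 99] [ 13 155  99]
(285, 252) [ 65 126 198] [ 14 171 198]
(300, 230) [ 85 125 166] [ 15 124 166]
(400, 215) [ 84 127 168] [ 15 127 168]
(284, 170) [148 166 178] [ 18  43 178]
(315, 148) [158 174 187] [ 17  40 187]
(227, 250) [ 73 109 145] [ 15 127 145]
(440, 258) [ 78 118 160] [ 15 131 160]
```

View pics/crop.png

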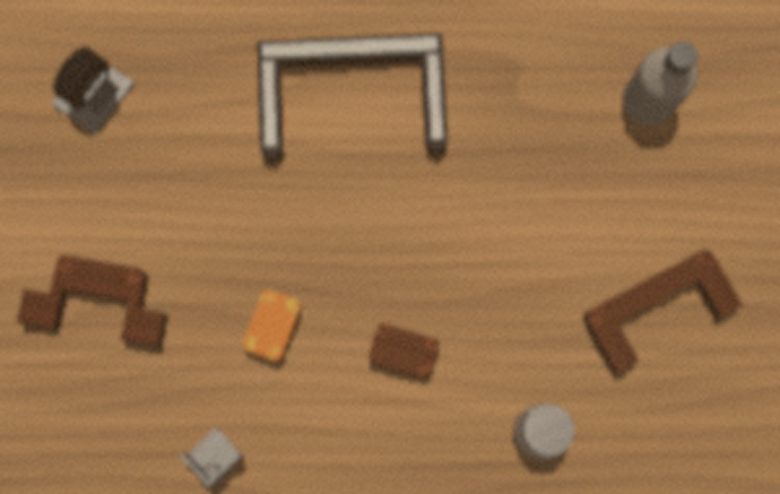

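View pics/wrist0.png

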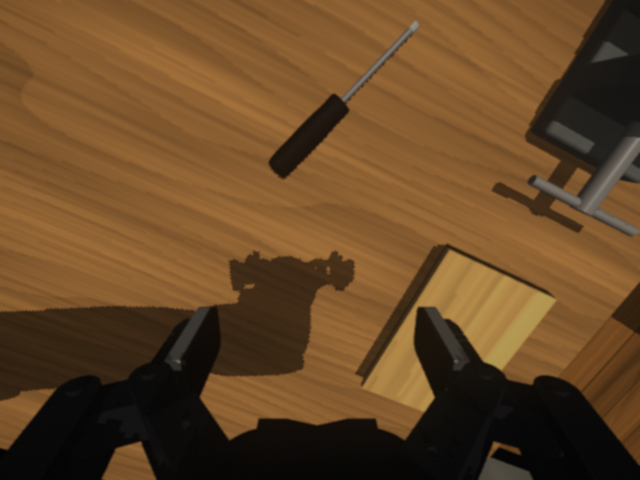

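```bash
cat >> h.py <<'E'
def dn(a): return (R.from_euler('z',a)*R.from_euler('x',np.pi)).as_rotvec()
def hmap(d,c):
    f=240/np.tan(np.radians(c['vfov'])/2); v,u=np.mgrid[:480,:640]
    P=np.stack([(u-c['cx'])/f*d,(v-c['cy'])/f*d,d],-1)@rotm(c).T+np.array(c['position']); return np.where(d>0,P[...,2],-1)
E
python3 - <<'E'
from h import *
import pickle
from bench import arm,capture,calibration,sensors
out=[]
for i,y in enumerate((-0.17,0.15)):
    arm.reach([0.40,y,0.30],dn(0)); c=calibration('wrist'); p,d=capture('wrist')
    out.append((p,d,c)); cv2.imwrite(f'pics/w1_{i}.png',p[:,:,::-1])
    print(np.round(c['position'],3),rotm(c)[:,2].round(3),sensors.read_q().round(2) if hasattr(sensors.read_q(),'round') else sensors.read_q())
    H=hmap(d,c); print(np.percentile(H[100:250,100:500],[1,5,25,50,75,95,99]).round(4))
pickle.dump(out,open('w1.pkl','wb')); print(sensors.read_t())
E
```

```text
[ 0.484 -0.17   0.434] [-0.326 -0.001 -0.945] [-0.4   0.09 -0.02  1.46 -0.    2.74]
[-0.0022 -0.0015 -0.0006 -0.      0.0007  0.0202  0.0546]
[0.484 0.15  0.434] [-0.326 -0.001 -0.945] [ 0.36  0.08 -0.04  1.46  0.   -2.78]
[-0.0022 -0.0015 -0.0006 -0.      0.0007  0.0199  0.0212]
7.1917
```

View pics/w1_0.png

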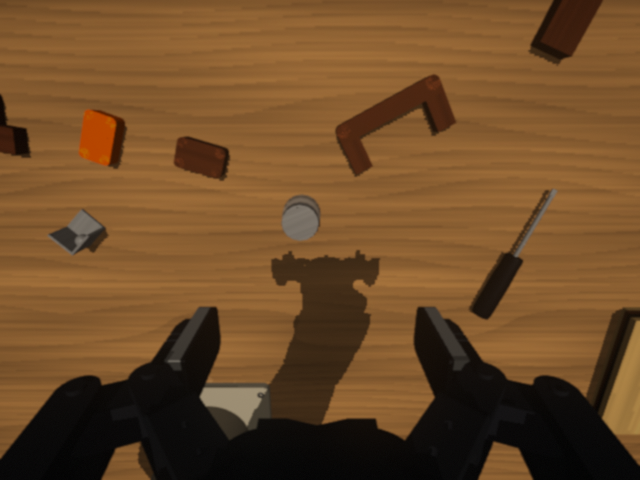

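View pics/w1_1.png

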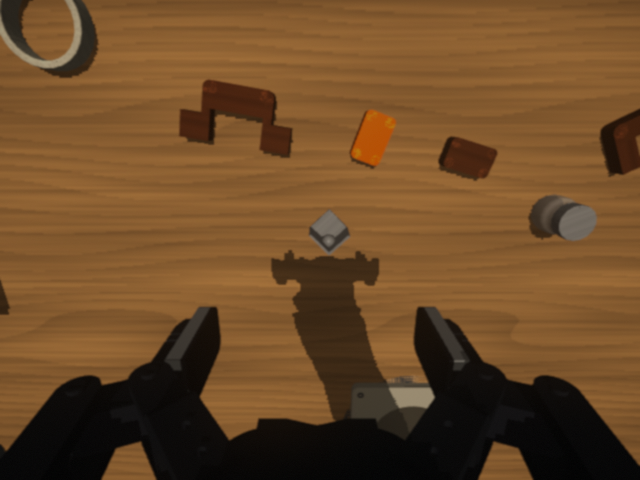

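The wrist views show the bridge at (397,120) and key at (202,157) in view 0. View 1 has the tongue at (237,117) and key at (468,157), and the tray is out of view in both.

```bash
cat > f.py <<'E'
from h import *
import pickle
from bench import calibration
out=pickle.load(open('w1.pkl','rb'))
def colmask(p):
    h=cv2.cvtColor(p,cv2.COLOR_RGB2HSV)
    return p.max(2)
ct=calibration('top'); pt=cv2.imread('pics/top0.png')[:,:,::-1].copy(); dt=np.load('pics/top0d.npy'); Ht=hmap(dt,ct)
print('top bench', np.percentile(Ht[200:400,100:480],[5,50,95]).round(4))
views=[('top',pt,Ht,ct)]+[('w%d'%i,p,hmap(d,c),c) for i,(p,d,c) in enumerate(out)]
g={'bridge':(B,(.476,-.263,.45),.02),'tongue':(T,(.488,.24,-.15),.02),'key':(K,(.442,-.034,-.2),.02),'tray':(Y,(.612,.01,0.03),.022)}
for n,vs in dict(bridge=[0,1],tongue=[0,2],key=[0,1,2],tray=[0]).items():
    m,p0,h=g[n]
    for v in vs:
        nm,p,H,c=views[v]
        mk=(H>.008)
        r,e=fit(mk,m,p0,h,c)
        top=np.median(H[(mk)&(render(m,r,h,c,(0,0,640,480),1)>.9)])
        print(n,nm,'depth',r.round(4),round(e,3),'h',top.round(4))
        if n!='tray':
            # brightness+redness mask
            hs=cv2.cvtColor(p,cv2.COLOR_RGB2HSV).astype(int); lim=.7*np.median(hs[...,2][H<.004]) if 0 else 118 if nm=='top' else 100
            rat=p[...,2].astype(float)/np.maximum(p[...,0],1)
            mk2=(hs[...,2]<lim)&(rat<.5)
            r,e=fit(mk2,m,r,h,c); print('   col',r.round(4),round(e,3))
E
python3 f.py
```

```text
top bench [-0.0036 -0.0005  0.0045]
bridge top depth [ 0.4805 -0.2599  0.4849] 0.099 h 0.0192
   col [ 0.4766 -0.2591  0.4879] 0.096
bridge w0 depth [ 0.4784 -0.2598  0.4877] 0.051 h 0.0199
   col [ 0.4773 -0.2593  0.4866] 0.083
tongue top depth [ 0.4917  0.243  -0.1673] 0.097 h 0.0194
   col [ 0.4877  0.2407 -0.175 ] 0.11
tongue w1 depth [ 0.4888  0.2421 -0.1662] 0.05 h 0.0198
   col [ 0.4877  0.241  -0.173 ] 0.101
key top depth [ 0.4444 -0.0312 -0.272 ] 0.06 h 0.0197
   col [ 0.4401 -0.0317 -0.2773] 0.147
key w0 depth [ 0.4415 -0.0304 -0.2848] 0.074 h 0.0197
   col [ 0.4413 -0.0325 -0.2932] 0.047
key w1 depth [ 0.442  -0.0322 -0.2941] 0.068 h 0.0199
   col [ 0.4417 -0.031  -0.2698] 0.096
tray top depth [0.6219 0.0123 0.0418] 0.135 h 0.0201
```

```bash
cat > g.py <<'E'
from h import *
import pickle
from bench import arm,capture,calibration,sensors
arm.reach([0.55,-0.02,0.30],dn(0.15)); c=calibration('wrist'); p,d=capture('wrist')
pickle.dump((p,d,c),open('w2.pkl','wb')); cv2.imwrite('pics/w2.png',p[:,:,::-1])
H=hmap(d,c)
r,e=fit(H>.008,Y,(.619,.012,.042),.022,c,S=3); print('tray',r.round(4),round(e,3))
q=c; ov=render(Y,r,.022,c,(0,0,640,480),2); pp=p.copy(); pp[...,0]=np.maximum(pp[...,0],(ov*140).astype(np.uint8)); cv2.imwrite('pics/w2o.png',pp[:,:,::-1])
print(sensors.read_t())
E
python3 g.py
```

```text
tray [0.6193 0.0123 0.0445] 0.092
11.9583
```

View pics/w2o.png

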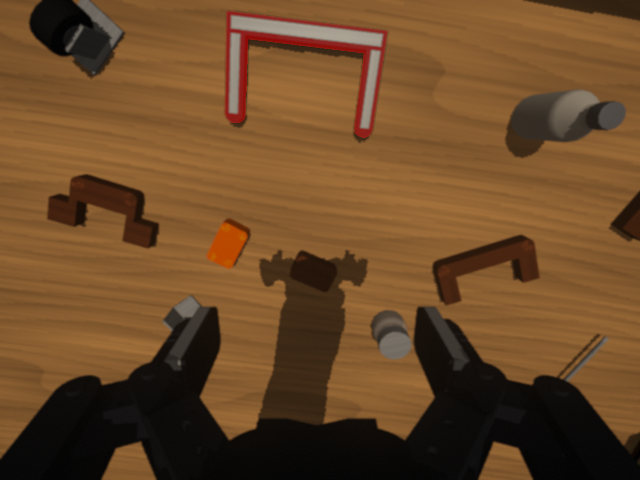

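```bash
cat >> h.py <<'E'
TR=(.6193,.0123,.043)
def inframe(p,f):
    c,s=np.cos(f[2]),np.sin(f[2]); return f[0]+c*p[0]-s*p[1], f[1]+s*p[0]+c*p[1]
E
python3 - <<'E'
from h import *
from bench import arm,fingers,capture,sensors
br=(.4782,-.2597,.487)
fingers.set_gripper(.040,20); print(sensors.read_t())
x,y=inframe((-.005,0),br); a=np.pi+br[2]
arm.reach([x,y,.055],dn(a)); print(sensors.read_t(),sensors.read_q())
print(arm.move_linear([x,y,.012],velocity=.06,contact_N=12),sensors.read_tcp_pos(),sensors.read_force())
fingers.set_gripper(.085,20); print(sensors.read_gripper_width(),sensors.read_force(),sensors.read_t())
p,d=capture('wrist'); cv2.imwrite('pics/b1.png',p[:,:,::-1])
E
```

```text
12.4667
15.7583 [-5.04980545e-01  4.70222803e-01 -1.73193858e-01  9.27052403e-01
  6.40674672e-05 -9.92082090e-01]
False [ 0.47400975 -0.26219172  0.01214282] [-0.14558521 -0.28367345  0.34523071]
0.05782948746992686 [-0.52078405 -0.30819665 -1.12018628] 16.9167
```

View pics/b1.png

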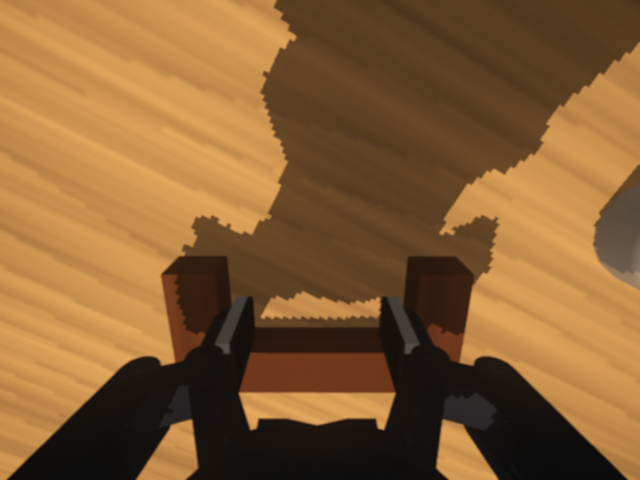

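The bridge is held by expanding the fingers inside the notch: the width stalled at 57.8 mm, with the fingers seen against both legs. Next I'll drag it in front of the tray.

```bash
python3 - <<'E'
from h import *
from bench import arm,fingers,capture,sensors,calibration
f=TR
x,y=inframe((-.045-.005,0),f)
print(arm.move_linear([x,y,.012],dn(np.pi+f[2]),velocity=.15,contact_N=30),sensors.read_tcp_pos(),sensors.read_force(),sensors.read_t())
p,d=capture('top'); c=calibration('top'); cv2.imwrite('pics/b2.png',cv2.resize(p[100:300,200:470,::-1],None,fx=2.9,fy=2.9))
print(sensors.read_gripper_width())
E
```

```text
False [0.56935128 0.01000701 0.01212456] [-0.08482917  0.73574977  0.70474925] 19.0417
0.0578908837013187
```

View pics/b2.png

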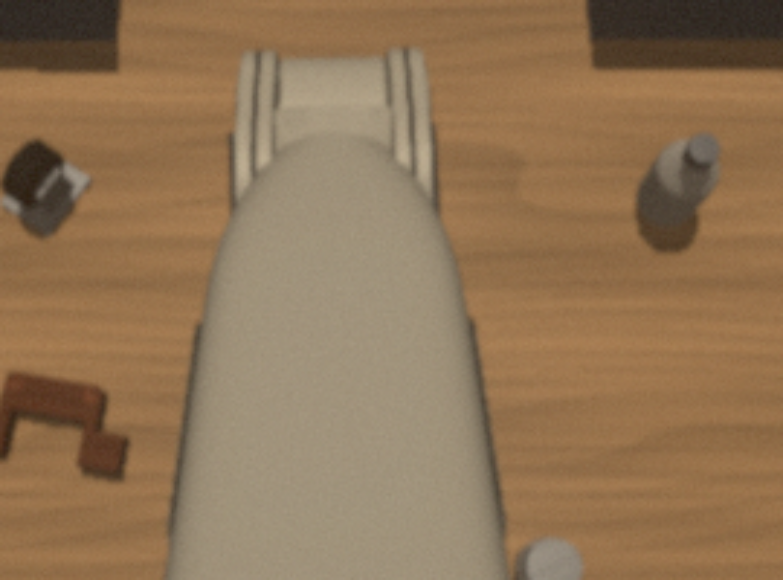

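The arm hides the tray from the top camera here. I'll loosen the grip slightly and push.

```bash
python3 - <<'E'
from h import *
from bench import arm,fingers,capture,sensors,calibration
f=TR
fingers.set_gripper(.0555,20)
x,y=inframe((.066,0),f)
print(arm.move_linear([x,y,.012],velocity=.08,contact_N=20),sensors.read_tcp_pos(),sensors.read_force(),sensors.read_t())
t=sensors.read_tcp_pos(); print('tray-frame x', (t[0]-f[0])*np.cos(f[2])+(t[1]-f[1])*np.sin(f[2]))
p,d=capture('wrist'); cv2.imwrite('pics/b3.png',p[:,:,::-1])
p,d=capture('side'); cv2.imwrite('pics/b3s.png',cv2.resize(p[150:350,150:400,::-1],None,fx=3,fy=3))
E
```

```text
True [0.67601752 0.01479252 0.01049241] [ 0.81815571 -1.16750913 -0.17316097] 20.7667
tray-frame x 0.056772237164890674
```

View pics/b3.png

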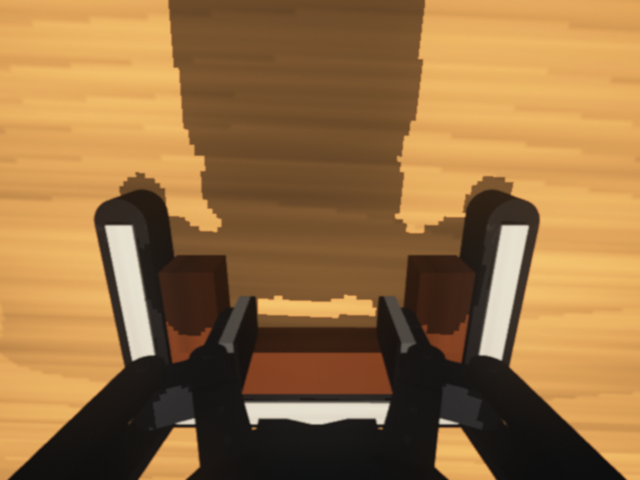

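View pics/b3s.png

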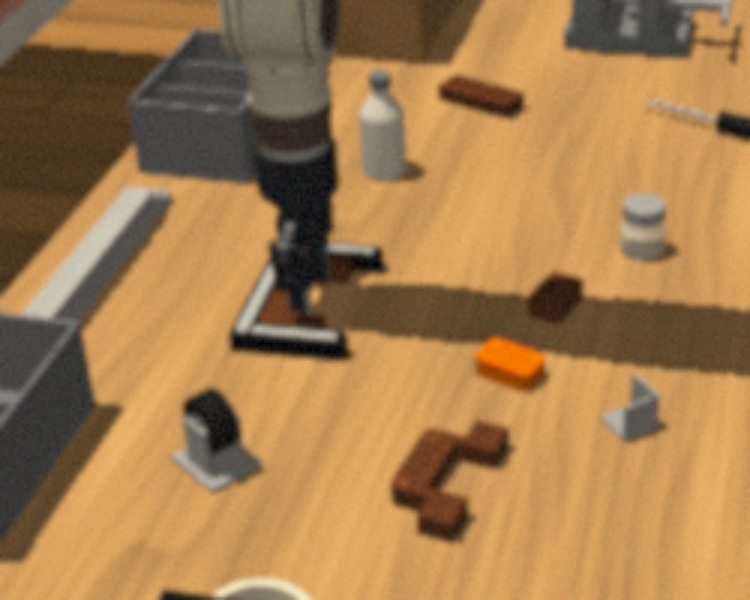

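Bridge is seated: contact came at tray depth 56.8 mm, which matches a finger front 11 mm ahead of the TCP, so the bar face is at 68 mm. The wrist picture shows the bar against the back wall. Next is the tongue.

```bash
python3 - <<'E'
from h import *
from bench import arm,fingers,capture,sensors,calibration
t=np.array(sensors.read_tcp_pos())
x,y=inframe((.0545,0),TR)
arm.move_linear([x,y,.012],velocity=.08)
arm.move_linear([x,y,.07],velocity=.2)
fingers.set_gripper(.024,20)
tg=(.4888,.2421,-.168)
x,y=inframe((-.010,0),tg)
arm.reach([x,y,.055],dn(np.pi+tg[2])); print(sensors.read_t(),sensors.read_q())
p,d=capture('top'); c=calibration('top'); H=hmap(d,c); cv2.imwrite('pics/t0.png',cv2.resize(p[100:300,170:470,::-1],None,fx=2.6,fy=2.6))
print(arm.move_linear([x,y,.012],velocity=.06,contact_N=12),sensors.read_tcp_pos(),sensors.read_force())
fingers.set_gripper(.085,20); print(sensors.read_gripper_width(),sensors.read_force(),sensors.read_t())
p,d=capture('wrist'); cv2.imwrite('pics/t1.png',p[:,:,::-1])
E
```

```text
23.1167 [ 4.69799088e-01  4.63869008e-01 -1.83280489e-01  9.22155008e-01
 -4.42789177e-04  6.38362527e-01]
False [0.47916569 0.24394371 0.01217924] [ 0.64180874 -0.102144    0.90129814]
0.03331969545265159 [ 0.06192376 -0.07220729 -1.12354427] 24.2667
```

View pics/t1.png

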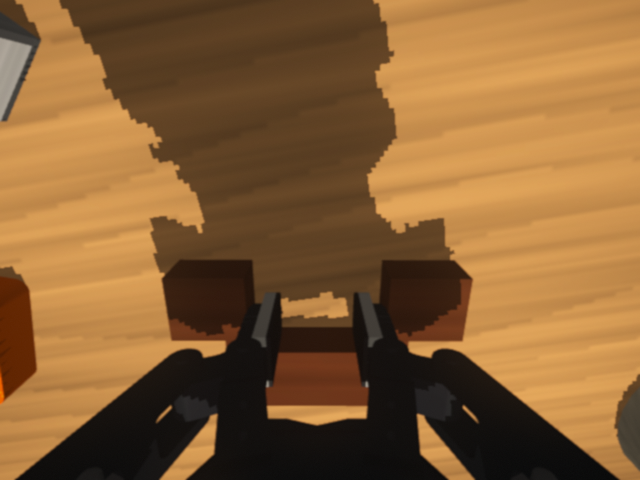

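View pics/t0.png

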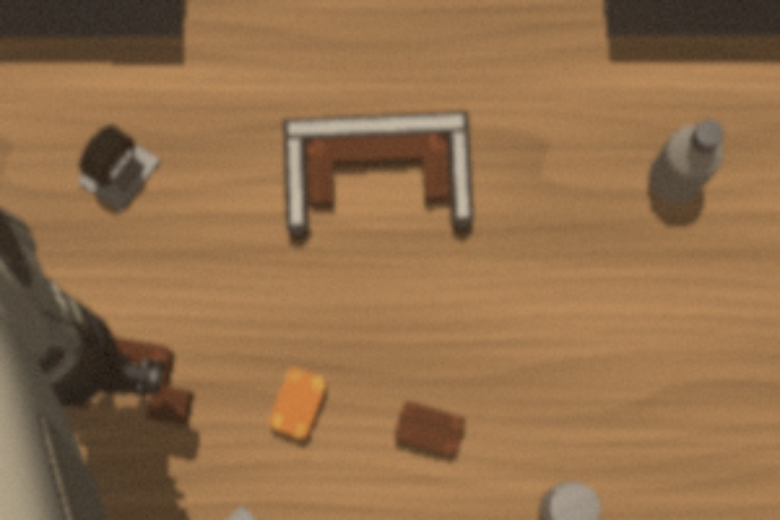

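Bridge is home in the top view. Tongue is gripped, with the width stalled at 33.3 mm. I'll go round the orange block on the way to the tray.

```bash
python3 - <<'E'
from h import *
from bench import arm,fingers,capture,sensors,calibration
f=TR; o=dn(np.pi+f[2])
x,y=inframe((-.010,0),(.553,.205,f[2]))
print(arm.move_linear([x,y,.012],o,velocity=.15,contact_N=30))
x,y=inframe((-.045-.010,0),f)
print(arm.move_linear([x,y,.012],o,velocity=.17,contact_N=30))
fingers.set_gripper(.0313,20)
x,y=inframe((.032,0),f)
print(arm.move_linear([x,y,.012],velocity=.07,contact_N=20),sensors.read_tcp_pos(),sensors.read_force(),sensors.read_t())
t=sensors.read_tcp_pos(); print('tray-frame x', (t[0]-f[0])*np.cos(f[2])+(t[1]-f[1])*np.sin(f[2]))
p,d=capture('wrist'); cv2.imwrite('pics/t3.png',p[:,:,::-1])
E
```

```text
False
False
False [0.64465681 0.01372143 0.01049983] [-15.04018133  -0.2557232    8.74275031] 27.875
tray-frame x 0.02539447801992567
```

View pics/t3.png

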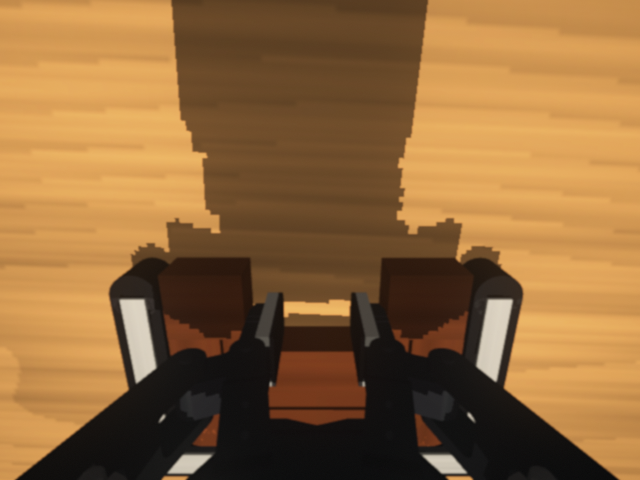

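Tongue home: contact at 25.4 mm against an expected 24.8, and the fingers pressed with 15 N. Next is the key.

```bash
python3 - <<'E'
from h import *
from bench import arm,fingers,capture,sensors,calibration
f=TR
fingers.set_gripper(.026,20)
x,y=inframe((.022,0),f)
arm.move_linear([x,y,.013],velocity=.08)
arm.move_linear([x,y,.07],velocity=.2)
fingers.set_gripper(.074,20)
k=(.4418,-.0313,-.287)
x,y=inframe((-.007,0),k)
arm.reach([x,y,.055],dn(np.pi+k[2])); print(sensors.read_t(),sensors.read_q())
p,d=capture('top'); cv2.imwrite('pics/k0.png',cv2.resize(p[100:300,220:470,::-1],None,fx=3,fy=3,interpolation=cv2.INTER_CUBIC))
print(arm.move_linear([x,y,.009],velocity=.06,contact_N=12),sensors.read_tcp_pos(),sensors.read_force())
fingers.set_gripper(.0,20); print(sensors.read_gripper_width(),sensors.read_force(),sensors.read_t())
p,d=capture('wrist'); cv2.imwrite('pics/k1.png',p[:,:,::-1])
E
```

```text
30.2417 [-6.71356075e-02  2.96066691e-01 -4.49756928e-01  8.21147041e-01
  1.42027792e-04  2.19345290e-01]
False [ 0.43538102 -0.02933252  0.0091884 ] [ 0.2849414  -0.75612968  0.75184615]
0.05664650641267453 [0.49406347 0.62116832 3.57613335] 31.4917
```

View pics/k1.png

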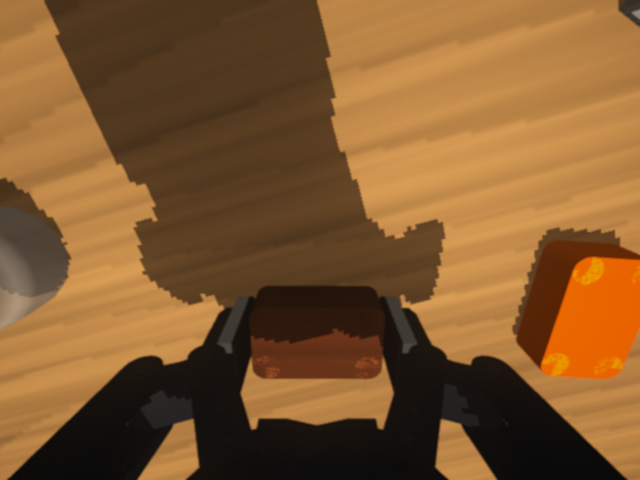

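View pics/k0.png

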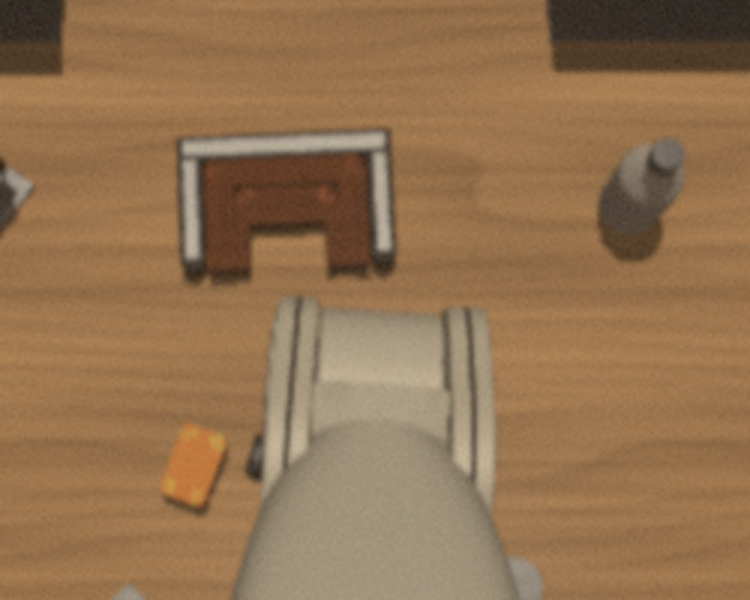

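Key is gripped at 56.6 mm, and both other blocks look seated. I'll insert it partway now, then push from behind.

```bash
python3 - <<'E'
from h import *
from bench import arm,fingers,capture,sensors,calibration
f=TR; o=dn(np.pi+f[2])
x,y=inframe((-.027-.007,0),f)
print(arm.move_linear([x,y,.0095],o,velocity=.13,contact_N=30))
x,y=inframe((-.007-.007,0),f)
print(arm.move_linear([x,y,.0095],velocity=.05,contact_N=15),sensors.read_tcp_pos(),sensors.read_force(),sensors.read_t())
p,d=capture('wrist'); cv2.imwrite('pics/k2.png',p[:,:,::-1])
E
```

```text
False
False [0.60586129 0.01160845 0.00959001] [ 1.09443434 -0.52769679  0.70771684] 33.4417
```

View pics/k2.png

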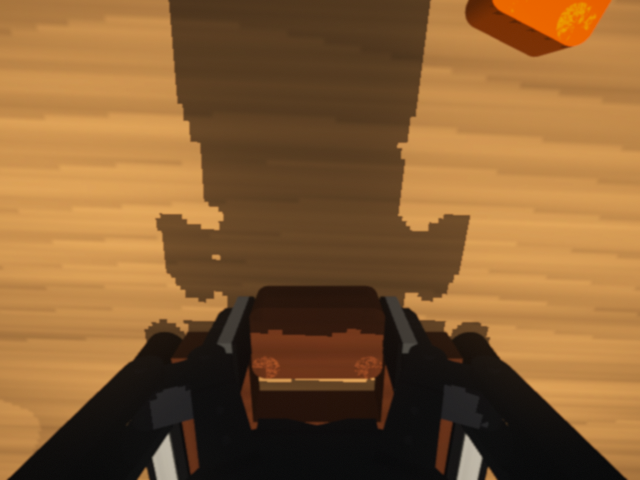

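```bash
python3 - <<'E'
from h import *
from bench import arm,fingers,capture,sensors,calibration
f=TR; o=dn(np.pi+f[2])
fingers.set_gripper(.068,20)
x,y=inframe((-.014,0),f); arm.move_linear([x,y,.055],velocity=.15)
fingers.set_gripper(.014,20)
x,y=inframe((-.047,0),f); arm.move_linear([x,y,.05],velocity=.15)
print(arm.move_linear([x,y,.012],velocity=.1,contact_N=12))
x,y=inframe((-.005,0),f)
print(arm.move_linear([x,y,.012],velocity=.06,contact_N=15),sensors.read_tcp_pos(),sensors.read_force(),sensors.read_t())
t=sensors.read_tcp_pos(); print('tray-frame x', (t[0]-f[0])*np.cos(f[2])+(t[1]-f[1])*np.sin(f[2]))
p,d=capture('wrist'); cv2.imwrite('pics/k3.png',p[:,:,::-1])
E
```

```text
False
True [0.60808381 0.01183115 0.0113238 ] [ 0.03956998 -0.87150657 -0.1903381 ] 36.3167
tray-frame x -0.01122597643162628
```

View pics/k3.png

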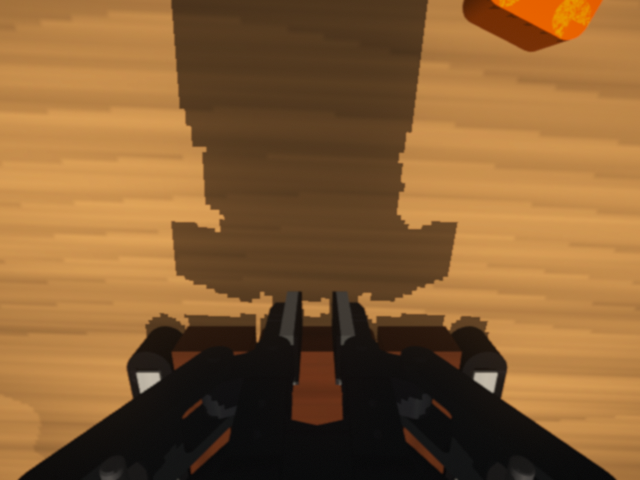

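Contact came at −11.2 mm, exactly the flush value. I'll retract and check from above.

```bash
python3 - <<'E'
from h import *
import pickle
from bench import arm,fingers,capture,sensors,calibration
f=TR
x,y=inframe((-.03,0),f); arm.move_linear([x,y,.012],velocity=.15); arm.move_linear([x,y,.1],velocity=.25)
arm.reach([.55,-.02,.26],dn(.15)); c=calibration('wrist'); p,d=capture('wrist'); p2,d2=capture('top')
pickle.dump((p,d,c),open('w3.pkl','wb')); print(sensors.read_t(),sensors.read_tcp_pos())
H=hmap(d,c); r,e=fit(H>.008,np.array([[0,85],[0,-85],[.11e3,-85],[.11e3,85]])/1e3,TR,.022,c,S=3); print('full block fit',r,e)
pp=p.copy()
for m,q in ((Y,(0,0,0)),(B,(.06,0,0)),(T,(.033,0,0)),(K,(.018,0,0))):
    xx,yy=inframe(q[:2],TR); cv2.polylines(pp,[(proj(place(m,xx,yy,TR[2],.0205),c)*16).round().astype(np.int32)],True,(0,255,0),1,cv2.LINE_AA,4)
u=proj(np.array([[.67,.015,.02]]),c)[0].astype(int); x0,y0=max(u[0]-130,0),max(u[1]-95,0)
for n,i in (('a',p),('b',pp)): cv2.imwrite(f'pics/fin_{n}.png',cv2.resize(i[y0:y0+190,x0:x0+260,::-1],None,fx=3,fy=3,interpolation=cv2.INTER_CUBIC))
cv2.imwrite('pics/fin_t.png',p2[:,:,::-1])
E
```

```text
39.7583 [ 0.5499481  -0.01999316  0.25972883]
full block fit [0.61920485 0.01251605 0.04220376] 0.03177727609658209
```

View pics/fin_a.png

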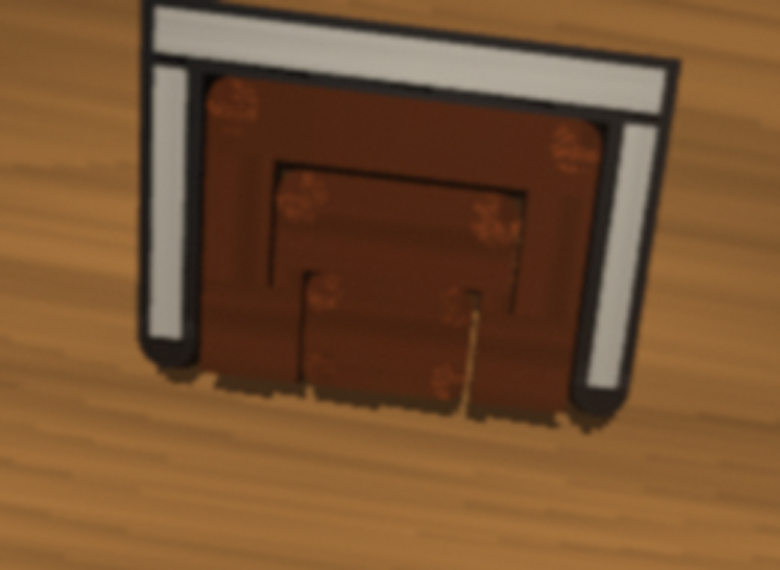

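View pics/fin_b.png

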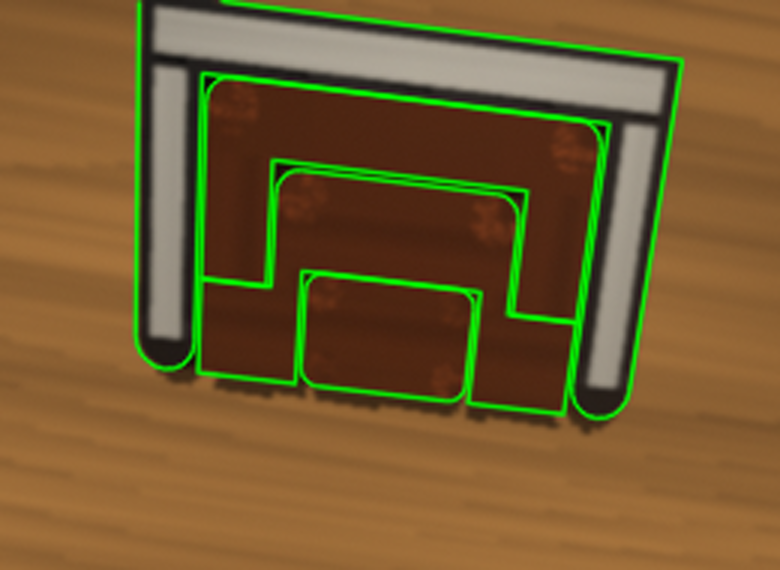

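View pics/fin_t.png

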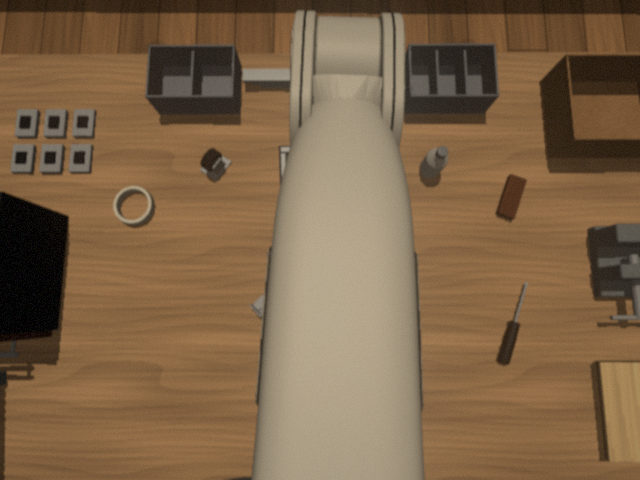

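```bash
python3 - <<'E'
from bench import job,sensors
print(sensors.read_force()); job.job_done(); print(sensors.read_t())
E
```

```text
[-0.12429023 -0.16141434  0.25564472]
the job is handed in; nothing more can be done
the job is handed in; nothing more can be done
```

All three blocks are nested in the tray and the job is handed in. The last clock reading was about 40 s of the 72 s allowed.

**What I did:** I held the bridge and the tongue block by opening the fingers inside the bridge's notch and the tongue's recess, dragged them flat and pushed them until they stopped. I dragged the key partway into the recess and pushed it home from behind.

**Last checks:**
- **Depth:** The fingers stopped at tray depths of 56.8, 25.4 and −11.2 mm for the bridge, tongue and key. The expected values were about 56.8, 24.8 and −11.2 mm. The tongue's push never tripped the contact stop; it ended short of its target, pressing with about 15 N.
- **Fit:** In the final wrist picture the blocks lie on the model outlines to within about 1–2 mm, with the front flush and nothing tipped. The robot is clear of everything. There is a visible gap on the key's right side, so it sits slightly left in the recess.
- **Other objects:** In the last top view the glue, caster, offcut, tape and driver look unmoved. The arm hid the rivets and the orange look-alike, and most of the corner. My paths stayed clear of all three, but I did not recheck them at the end.

**Disagreement:** The top camera put things 2–3 mm farther out than the wrist camera, so I used the wrist camera's positions.

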